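# Find the proud jigsaw piece by touch and press it home

### The job

One of the six middle pieces of the wooden jigsaw on the board stands a few millimetres proud. Take the presser from its stand, feel with its tip from piece to piece (no harder than 12 N, for the flush pieces and the border mar) until you find the high one, and press that one down with the presser until it is fully home. Then put the presser back upright in its stand and let go, keeping your fingers off the puzzle and leaving everything else where it is.

Things in the scene. Friction and masses are not known exactly. Their poses are not given: they have to be found in the camera images.
- board: Wooden puzzle slab 148 x 194 x 16 mm, level, fixed on the table; origin at the centre of its underside, z up. A jigsaw border 28 mm wide surrounds six square pieces at 46 mm pitch (2 in x, 3 in y). Border and flush pieces: face 16 to 17 mm above the table, rigid, marred by over 12 N from the presser. One piece, at any of the six places (not measured), is a stiff fit and stands 3.5 to 5 mm proud.
- proud (a joint): How far the proud piece is pressed in, m: 0 = 5 mm proud, 0.005 = fully home on its stop; starts between 0 and 0.0015. It moves straight down only, does not move below about 15 N, slides slowly at 15 to 20 N and stays where it is left. Does not tell where the piece is.
- presser: Hand presser, 100 mm, 145 g, upright in its stand. From the bottom: round-ended sprung tip 11 mm in diameter that gives 3 N per mm (up to 10 mm), 28 mm showing; sleeve 14 mm in diameter, 24 mm; brass flange 38 mm across, 5 mm thick; red round handle 20 mm in diameter, 43 mm long. Origin at the end of the unpressed tip, z towards the handle. Fingertips just above the flange let it take the thrust.
- presser_tip (a point): The end of the presser's sprung tip; it moves with the tip.
- stand: Dark wooden block 66 x 66 mm, 60 mm high, fixed on the table, with an upright round hole 19 mm in diameter and 57 mm deep in the middle of its top. Origin at the centre of its underside. The presser hangs in the hole with its flange resting on the block's top, its tip then 8 mm above the table.
- spare_grey: Loose grey jigsaw piece, 42 mm square with two tabs, 10 mm thick; bystander.
- spare_yellow: Loose yellow jigsaw piece, 42 mm square with two tabs, 10 mm thick; bystander.
- spare_blue: Loose blue jigsaw piece, 42 mm square with two tabs, 10 mm thick; bystander.
- mug: Blue mug, 80 mm in diameter, 92 mm high; bystander.
- glue: White glue bottle with an orange cap, 54 mm in diameter, 140 mm high; bystander.
- sorter: Grey sorting tray, 130 x 170 mm, 30 mm high; bystander.
- brush: Brush lying on the table; bystander.
- place0 (a point): Middle of one of the six piece places of the board, at the height of the board's face (16 mm above the table); in the board's frame x = -23 mm, y = -46 mm. It is fixed to the board and does not rise with the proud piece.
- place1 (a point): Middle of one of the six piece places of the board, at the height of the board's face (16 mm above the table); in the board's frame x = -23 mm, y = +0 mm. It is fixed to the board and does not rise with the proud piece.
- place2 (a point): Middle of one of the six piece places of the board, at the height of the board's face (16 mm above the table); in the board's frame x = -23 mm, y = +46 mm. It is fixed to the board and does not rise with the proud piece.
- place3 (a point): Middle of one of the six piece places of the board, at the height of the board's face (16 mm above the table); in the board's frame x = +23 mm, y = -46 mm. It is fixed to the board and does not rise with the proud piece.
- place4 (a point): Middle of one of the six piece places of the board, at the height of the board's face (16 mm above the table); in the board's frame x = +23 mm, y = +0 mm. It is fixed to the board and does not rise with the proud piece.
- place5 (a point): Middle of one of the six piece places of the board, at the height of the board's face (16 mm above the table); in the board's frame x = +23 mm, y = +46 mm. It is fixed to the board and does not rise with the proud piece.

How it is judged:
By the outcome, as a careful person would: the job done as asked, in the order asked, and still so for the second after the job is handed in, with the robot touching nothing.
It also fails if it takes over 61 s, if anything falls off the work surface, if the arm or the gripper's body presses on something with over 40 N, if the wrist force passes 120 N, or if a joint passes its speed limit or range.

### The arm

A 6-joint arm with a two-finger parallel gripper is mounted at the origin on the work surface. World frame = base frame: x ahead of the robot, y to its left, z up, the work surface at z = 0. Lengths are in m, angles in rad, forces in N, time in s.
With the tool pointing down it reaches from about 0.35 to 0.875 m from the base axis. Payload 4.2 kg.
Tool frame: the origin (TCP) lies on the centre line of the jaws, within the pads' length; the fingertips stand 8 mm ahead of it and the grasp point (between the pads) lies 11 mm behind it; z points along the fingers, y is the line along which they close (so a half turn about z gives the same grasp; the last joint's range is limited). The gripper opens to 87 mm and grips with 3 to 60 N. Pads are 19 mm wide; open, the fingers measure 117 mm over their backs; the gripper's body (75 mm by 190 mm) begins 51 mm behind the grasp point.
Start: joints at [1.565, 0.385, 0.008, 0, -1.194, -0.259], TCP at [0.164, 0.603, 0.199] pointing down, gripper open.
Joint ranges: [-3.14, 3.14], [-1.21, 2.06], [-1.07, 1.41], [-3.16, 2.05], [-2.99, -0.16], [-3.1, 3.1]. Speed limits (rad/s): [2.79, 2.79, 3.14, 3.14, 3.14, 3.14].

### API

Orientations are given as a unit quaternion [w, x, y, z].
In Python, from bench import telemetry, optics, finish_job gives the robot as it stands.
- The arm moves only by the tool servo_tool, never from a script. Its argument "steps" is one flat list of numbers, 4 for each row, row after row: the shift along the world's x, y, z in cm, then the turn about the world's z in rad. In form: [x, y, z, twist, x, y, z, twist, ...]. A call has 1 to 10 rows; each row is the pose to reach, as a shift and turn from the pose commanded when the call began; what a row does not reach only later rows make up. A row lasts 1/10 s, in which the tool goes at most 50 mm and 8.59 degrees, less where a joint would pass 70% of its speed; a pose out of reach is approached as far as the arm can. A call with a gripper value outside its range is refused whole. "hand" is the closure, from 0 (fully open) to 1 (shut), set as the call begins (left out, the last holds). The fingers move at their own pace and stop on an object; the grip force is fixed at half the most. Time passes only in rows, so rows that repeat a pose let the fingers close. It gives the time, the measured TCP pose, the force, the opening and the grip force at its end, in the units of the state.
- telemetry.get_obs(): the state, without advancing time (a new reading comes with each control period).
- optics.snapshot(name): name is "scene" or "top" or "wrist"; returns a dict with "image" (384x512x3 uint8, blue, green, red), "fovy" (degrees; the focal length in pixels is half the picture's height over the tangent of half this angle, whatever the lens; pixels are square), "cx", "cy" (the principal point, pixels), "k1" (the pictures are not rectified: a ray, as slopes to the right and down, at radius r is drawn at 1 + k1 r^2 times it, then the intrinsics apply), "position" and "attitude" of the camera in the world. Camera axes: x right, y up, looking along -z (the intrinsics and any distortion apply to the point x, -y, -z); pixel columns grow to the right and rows downward; lengths in m; the calibration is good to about 2 mm. A picture is of the moment at which its call begins. There is no depth.
- finish_job(): hands the job in; it is judged then, once.
The state is a dict: "time_s": time; "joint_positions": joint angles; "joint_velocities": joint speeds; "tau": joint torques, N m; "tcp_pos": TCP position; "tcp_rot": TCP orientation; "ft_force": force on the tool from outside, world axes, zero at the start; "wrist_torque": the same for the moment, N m; "grip_width": opening from 0.0 (shut) to 1.0 (fully open); "finger_force": force on a finger pad.
Only numpy, scipy, OpenCV 4.12 (cv2) and the standard library are available. Lean on these libraries where they do the work, as an engineer would, in place of code of your own. Each camera call takes 0.05 s, during which the arm holds its last target. There are 200 camera calls.

## Working session

There is one attempt and no reset: what is moved stays moved. The work goes in short steps, Python scripts to look and compute and a tool call to move; the robot and the scene stay as the last step left them, time stands still between calls to the robot, and variables do not carry over. Pictures are saved under pics/ and viewed, at most 10 in all, crops included, and the job is handed in when it is done.

Besides the shell and the picture viewer there is one more tool, called after "Call:" as name(argument=value, ...), one argument or row to a line, values as JSON. servo_tool: Moves the arm, as the interface text tells. Its arguments: {"type":"object","properties":{"steps":{"type":"array","items":{"type":"number"}},"hand":{"type":"number"}},"required":["steps"]}

```bash
mkdir -p pics
cat > h.py <<'E'
import numpy as np, cv2, pickle
from scipy.spatial.transform import Rotation as R
from bench import telemetry, optics, finish_job
def snap(n,fn):
    s=optics.snapshot(n); cv2.imwrite(f'pics/{fn}.png',s['image']); pickle.dump(s,open(f'pics/{fn}.pkl','wb')); return s
def load(fn): return pickle.load(open(f'pics/{fn}.pkl','rb'))
def KD(s):
    f=192/np.tan(np.radians(s['fovy'])/2)
    return np.array([[f,0,s['cx']],[0,f,s['cy']],[0,0,1.]]),np.array([s['k1'],0,0,0,0.])
def rot(s):
    q=np.array(s['attitude']); 
    return R.from_quat(np.r_[q[1:],q[0]]).as_matrix() if q.size==4 else q.reshape(3,3)
def ray(s,uv):
    K,D=KD(s); n=cv2.undistortPoints(np.array([[uv]],float),K,D)[0,0]
    return rot(s)@np.array([n[0],-n[1],-1.])
def at(s,uv,z):
    d=ray(s,uv);p=np.array(s['position']);return p+d*(z-p[2])/d[2]
def proj(s,P):
    K,D=KD(s); c=(np.atleast_2d(P)-np.array(s['position']))@rot(s); c=c*[1,-1,-1]
    return cv2.projectPoints(c.astype(float),np.zeros(3),np.zeros(3),K,D)[0][:,0]
def tri(obs):
    A=np.zeros((3,3));b=np.zeros(3)
    for s,uv in obs:
        d=ray(s,uv);d/=np.linalg.norm(d);M=np.eye(3)-np.outer(d,d);A+=M;b+=M@np.array(s['position'])
    return np.linalg.solve(A,b)
E
python3 - <<'E'
from h import *
a=[snap(n,n+'0') for n in('top','scene','wrist')]
for s in a: print({k:s[k] for k in s if k!='image'})
print(telemetry.get_obs())
cv2.imwrite('pics/ts.png',cv2.resize(np.hstack([a[0]['image'],a[2]['image']]),(800,300)))
E
```

```text
{'fovy': 50.89633418907208, 'cx': 259.3506665857517, 'cy': 194.1318085430664, 'k1': -0.012112223443069064, 'position': array([ 0.426156  , -0.00775716,  1.08718792]), 'attitude': array([ 0.71297781,  0.04538032, -0.04345436, -0.69836595])}
{'fovy': 55.11609714101723, 'cx': 257.1886878242781, 'cy': 189.5884700307141, 'k1': -0.10501239412315987, 'position': array([ 1.23454263, -0.51137958,  0.85593088]), 'attitude': array([0.83857267, 0.34328948, 0.17033359, 0.38721399])}
{'fovy': 66.5817662301312, 'cx': 261.58203514276994, 'cy': 191.59355587953704, 'k1': -0.07474821853782398, 'position': array([0.23908651, 0.58354903, 0.38448178]), 'attitude': array([-0.60076987,  0.085863  , -0.11164273,  0.78691741])}
{'time_s': 0.15, 'joint_positions': array([ 1.56460555e+00,  3.85401130e-01,  6.96153250e-03, -3.08237983e-04,
       -1.19401692e+00, -2.58629176e-01]), 'joint_velocities': array([ 0.00066406, -0.00345055,  0.00445858,  0.00533899, -0.00054538,
       -0.00024439]), 'tau': array([-3.91120420e-05, -3.91051912e+01,  1.87587565e+01,  4.22231689e+00,
        1.23896910e-02, -1.35850937e-04]), 'tcp_pos': array([0.16343994, 0.60275099, 0.19791315]), 'tcp_rot': array([ 8.41527951e-04,  9.91238744e-01, -1.32079685e-01, -3.76252352e-05]), 'ft_force': array([-0.1415514 , -0.61580593,  0.39840241]), 'wrist_torque': array([-0.00512335,  0.00555011,  0.01139255]), 'finger_force': 0.0, 'grip_width': 1.003668644960333}
```

View pics/top0.png

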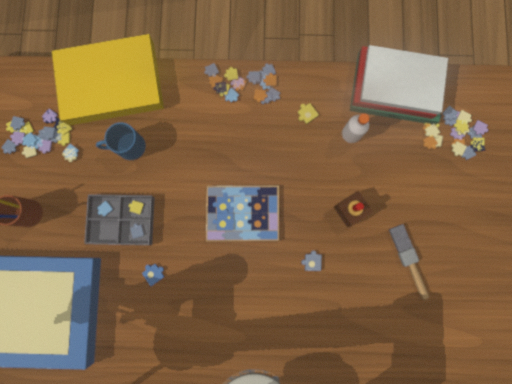

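View pics/scene0.png

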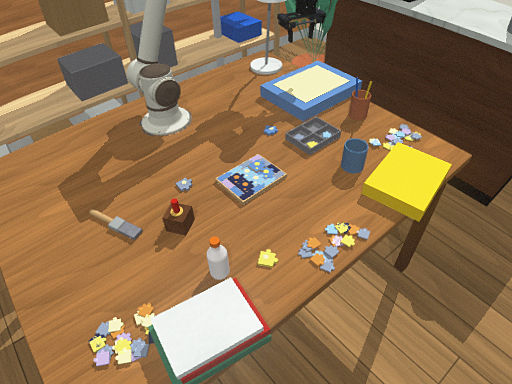

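The top view shows the stand at about (354,208) with the red handle at (358,207), and the board at (243,213). In the scene view the stand is at (178,218) and the board at (251,178). Next I'll zoom in for corners.

Run:
```python
from h import *
t=load('top0')['image'];s=load('scene0')['image']
def c(i,x,y,w=100,h=75): return cv2.resize(i[y:y+h,x:x+w],(400,300),interpolation=cv2.INTER_CUBIC)
cv2.imwrite('pics/c1.png',np.vstack([np.hstack([c(t,305,170),c(t,195,175)]),np.hstack([c(s,130,180),c(s,202,142)])]))
```

```text
(no output)
```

View pics/c1.png

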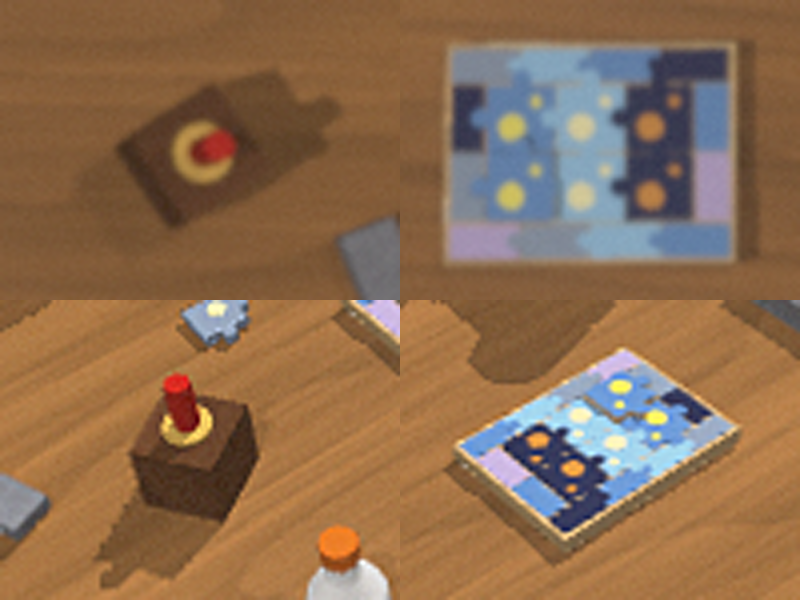

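The crops give the board's top-face corners in both views, plus the flange centre (top crop (203,151), scene crop (186,424)). A dark edge beside the yellow piece at scene crop (600,408) hints that it is the high one.

Run:
```python
from h import *
t=load('top0');s=load('scene0')
T=lambda x,y:((x-400)/4+195-.375,y/4+175-.375)
S=lambda x,y:((x-400)/4+202-.375,(y-300)/4+142-.375)
tc=[(447,43),(738,42),(736,263),(445,261)]
sc=[(741,430),(565,540),(457,447),(620,348)]
P=[tri([(t,T(*a)),(s,S(*b))]) for a,b in zip(tc,sc)]
print(np.round(P,4)); Z=[at(t,T(*a),.016) for a in tc]; W=[at(s,S(*b),.016) for b in sc]; print(np.round(Z,4),np.round(W,4),np.mean(P,0),np.mean(Z,0),np.mean(W,0))
ft=(203/4+305-.4,151/4+170-.4);fs=(186/4+130-.4,124/4+180-.4)
print('flange',tri([(t,ft),(s,fs)]),at(t,ft,.065),at(s,fs,.065))
ht=(226/4+305-.4,143/4+170-.4);hs=(177/4+130-.4,81/4+180-.4)
print('handle',tri([(t,ht),(s,hs)]),at(t,ht,.108),at(s,hs,.108))
```

```text
[[ 0.5838  0.1412  0.0116]
 [ 0.5885 -0.0538  0.0156]
 [ 0.4414 -0.0543  0.012 ]
 [ 0.4363  0.1344  0.0144]]
[[ 0.5823  0.1393  0.016 ]
 [ 0.5869 -0.056   0.016 ]
 [ 0.4396 -0.0568  0.016 ]
 [ 0.4369  0.1352  0.016 ]] [[ 0.5879  0.1392  0.016 ]
 [ 0.5901 -0.0517  0.016 ]
 [ 0.4469 -0.0537  0.016 ]
 [ 0.4373  0.1322  0.016 ]] [0.51248573 0.0418992  0.01341326] [0.5114274  0.04041207 0.016     ] [0.51554159 0.04150844 0.016     ]
flange [ 0.52684321 -0.24814059  0.0640958 ] [ 0.52645212 -0.24849447  0.065     ] [ 0.52804989 -0.24793037  0.065     ]
handle [ 0.52833988 -0.24916335  0.11148137] [ 0.52741816 -0.25244526  0.108     ] [ 0.52678715 -0.24578018  0.108     ]
```

Call:
servo_tool(
  steps=[27,-54,3,0,27,-54,3,0,27,-54,3,0,27,-54,3,0,27,-54,3,0,27,-54,3,0,27,-54,3,0,27,-54,3,0,27,-54,3,0,27,-54,3,0],
  hand=0.4,
)

```text
time_s: 1.15
tcp_pos: [0.3871, 0.1546, 0.2239]
tcp_rot: [-0.0, 0.991, -0.132, 0.0]
ft_force: [1.1, 1.4, 0.5]
grip_width: 0.598
finger_force: 0.0
```

Call:
servo_tool(
  steps=[2.3,-4.6,-1,0,4.6,-9.2,-2,0,4.6,-9.2,-2,0,4.6,-9.2,-2,0],
)

```text
time_s: 1.55
tcp_pos: [0.4328, 0.0631, 0.203]
tcp_rot: [0.0, 0.991, -0.134, -0.001]
ft_force: [0.5, 0.4, -0.3]
grip_width: 0.6
finger_force: 0.0
```

Run:
```python
from h import *
s=snap('wrist','w1'); print(s['position'],telemetry.get_obs()['tcp_pos'])
cv2.imwrite('pics/w1b.png',cv2.resize(s['image'],(800,600),interpolation=cv2.INTER_CUBIC))
```

```text
[0.50861425 0.04344843 0.38957437] [0.43279264 0.06420811 0.20337649]
```

View pics/w1b.png

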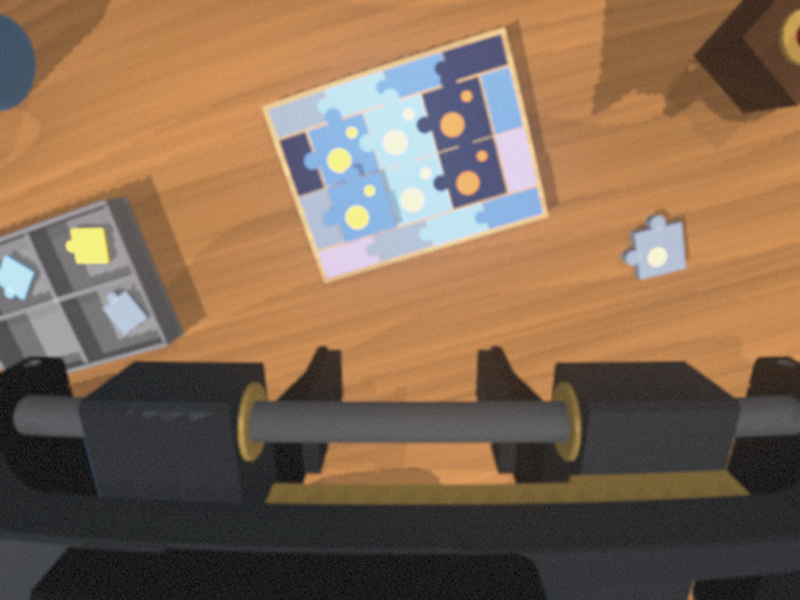

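The wrist view shows the board corners at (263,106), (505,29), (547,215) and (325,282). The yellow piece at (360,205) has a shadowed edge, so it is probably the proud one.

Run:
```python
from h import *
s=load('w1'); c=[(263,106),(505,29),(547,215),(325,282)]
W=lambda p:((p[0]+.5)/1.5625-.5,(p[1]+.5)/1.5625-.5)
Z=np.array([at(s,W(p),.016) for p in c]); m=Z.mean(0)
print(np.round(Z,4),m)
d=(Z[0]+Z[3]-Z[1]-Z[2])[:2]; yaw=np.arctan2(-d[0],d[1]); d2=(Z[0]+Z[1]-Z[2]-Z[3])[:2]; print(yaw,np.arctan2(d2[1],d2[0]))
for p in [(339,160),(357,217),(395,142),(413,200),(452,125),(467,183)]: print(np.round(at(s,W(p),.016),4))
t=load('top0')
print('top dots')
for x,y in [(512,127),(512,196),(581,127),(581,196),(650,127),(650,196)]:
  print(np.round(at(t,((x-400)/4+195-.375,y/4+175-.375),.016),4))
```

```text
[[ 0.584   0.1397  0.016 ]
 [ 0.5872 -0.0526  0.016 ]
 [ 0.4428 -0.0551  0.016 ]
 [ 0.4375  0.1368  0.016 ]] [0.5128797  0.04218877 0.016     ]
0.02234305494155252 0.01854786384082558
[0.5288 0.0951 0.016 ]
[0.4822 0.0946 0.016 ]
[0.53   0.0489 0.016 ]
[0.4831 0.0472 0.016 ]
[0.5305 0.0028 0.016 ]
[0.4846 0.0021 0.016 ]
top dots
[0.5266 0.0938 0.016 ]
[0.4807 0.0923 0.016 ]
[0.5275 0.0478 0.016 ]
[0.4816 0.0466 0.016 ]
[0.5285 0.0018 0.016 ]
[0.4826 0.0008 0.016 ]
```

Call:
servo_tool(
  steps=[0,-5,0,0,0,-10,0,0,0,-15,0,0,0,-20,0,0,0,-25,0,0,2,-29,0,0,2,-29,0,0,2,-29,0,0],
)

```text
time_s: 2.4
tcp_pos: [0.4533, -0.2246, 0.2033]
tcp_rot: [-0.0, 0.991, -0.132, -0.0]
ft_force: [0.5, -0.1, -0.0]
grip_width: 0.596
finger_force: 0.0
```

Run:
```python
from h import *
s=snap('wrist','w2'); print(s['position'],telemetry.get_obs()['tcp_pos'])
cv2.imwrite('pics/w2b.png',cv2.resize(s['image'],(800,600),interpolation=cv2.INTER_CUBIC))
```

```text
[ 0.52907162 -0.24413606  0.38994853] [ 0.45308438 -0.22405596  0.20348958]
```

View pics/w2b.png

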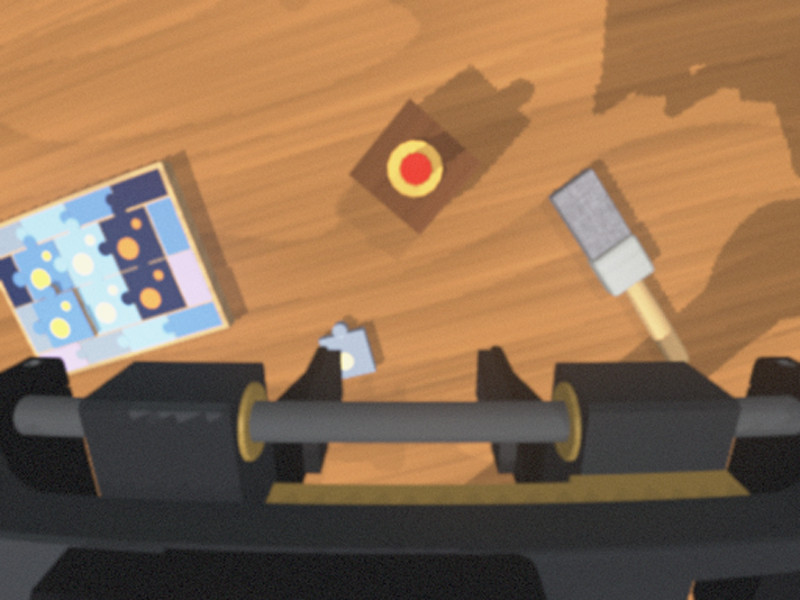

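The wrist is almost overhead: flange centre at (415,168), handle top at (416,169).

Run:
```python
from h import *
s=load('w2');t=load('top0');c=load('scene0')
W=lambda p:((p[0]+.5)/1.5625-.5,(p[1]+.5)/1.5625-.5)
f=W((415,168))
print(at(s,f,.065),at(s,W((416,169)),.108))
ft=(203/4+305-.4,151/4+170-.4);fs=(186/4+130-.4,124/4+180-.4)
print(tri([(s,f),(t,ft),(c,fs)]),tri([(s,f),(c,fs)]))
```

```text
[ 0.52773451 -0.24761924  0.065     ] [ 0.52719447 -0.24758348  0.108     ]
[ 0.5272161  -0.24798124  0.06435946] [ 0.52770093 -0.24770611  0.06457271]
```

Call:
servo_tool(
  steps=[4,-1,0,0,7.4,-2.1,0,0,7.4,-2.1,-3,0,7.4,-2.1,-6,0,7.4,-2.1,-6,0,7.4,-2.1,-6,0],
)

```text
time_s: 3.05
tcp_pos: [0.5273, -0.2451, 0.1445]
tcp_rot: [0.0, 0.991, -0.13, 0.0]
ft_force: [-0.9, -0.2, 0.8]
grip_width: 0.601
finger_force: 0.0
```

Call:
servo_tool(
  steps=[0,-0.25,-2,0,0,-0.25,-4,0,0,-0.25,-6,0,0,-0.25,-7,0,0,-0.25,-7,0,0,-0.25,-7,0],
)

```text
time_s: 3.65
tcp_pos: [0.5281, -0.2491, 0.0753]
tcp_rot: [0.0, 0.991, -0.132, 0.001]
ft_force: [-0.3, 0.1, -0.1]
grip_width: 0.605
finger_force: 0.0
```

Call:
servo_tool(
  steps=[0,0,0,0,0,0,0,0,0,0,0,0,0,0,0,0,0,0,0,0,0,0,0,0],
  hand=1,
)

```text
time_s: 4.25
tcp_pos: [0.5269, -0.249, 0.0737]
tcp_rot: [0.0, 0.991, -0.132, 0.0]
ft_force: [-0.1, 0.5, 0.4]
grip_width: 0.218
finger_force: 30.0
```

Call:
servo_tool(
  steps=[0,0,2,0,0,0,4,0,0,0,6.5,0,0,0,9,0,0,0,9,0,0,0,9,0],
)

```text
time_s: 4.85
tcp_pos: [0.5265, -0.2487, 0.1631]
tcp_rot: [-0.0, 0.991, -0.132, -0.0]
ft_force: [-0.1, -0.2, -1.7]
grip_width: 0.214
finger_force: 30.0
```

Run:
```python
from h import *
s=snap('scene','s2');t=snap('top','t2');w=snap('wrist','w3')
o=telemetry.get_obs();print(o['tcp_pos'],o['ft_force'],o['grip_width'])
a=cv2.resize(s['image'][120:270,90:290],(400,300),interpolation=cv2.INTER_CUBIC)
b=cv2.resize(t['image'][150:260,290:437],(400,300),interpolation=cv2.INTER_CUBIC)
c=cv2.resize(w['image'],(400,300))
cv2.imwrite('pics/c2.png',np.vstack([np.hstack([a,b]),np.hstack([c,c*0])]))
```

```text
[ 0.5257734  -0.24860932  0.16175616] [-0.58138968  0.39254375 -1.32445958] 0.21409001695346938
```

View pics/c2.png

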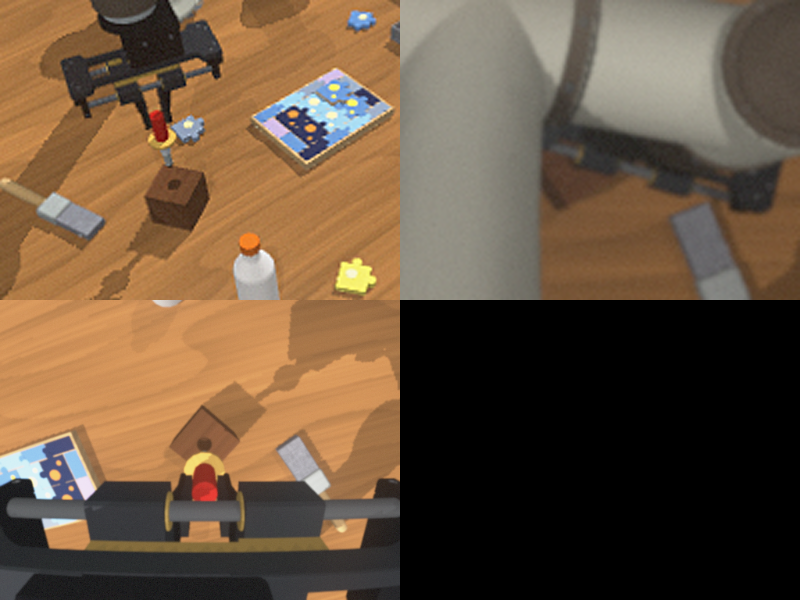

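Held upright and clear of the stand. Now over the middle place on the near side.

Call:
servo_tool(
  steps=[-0.5,5,0,0,-1,10,0,0,-2,15,-1,0,-2.5,20,-2,0,-3,25,-4,0,-3.7,29,-6,0,-3.7,29,-6.8,0,-3.7,29,-6.8,0,-3.7,29,-6.8,0],
)

```text
time_s: 5.9
tcp_pos: [0.4899, 0.0404, 0.0953]
tcp_rot: [0.0, 0.991, -0.132, -0.0]
ft_force: [1.0, -0.3, -1.2]
grip_width: 0.216
finger_force: 30.0
```

Run:
```python
from h import *
s=snap('wrist','w4');c=snap('scene','s4')
print(telemetry.get_obs()['tcp_pos'],telemetry.get_obs()['ft_force'])
a=cv2.resize(s['image'][100:300,160:360],(400,400),interpolation=cv2.INTER_CUBIC)
b=cv2.resize(c['image'][130:210,205:285],(400,400),interpolation=cv2.INTER_CUBIC)
cv2.imwrite('pics/c4.png',np.hstack([a,b]))
w=load('w3'); print(at(w,(203.5*1.28-.5,(443-300+.5)*1.28-.5),.06))
c=load('s2'); print(at(c,(90+174/2,120+184/2),.06))
```

```text
[0.49050871 0.04010012 0.09604007] [ 0.30164211 -0.22725245 -1.62368596]
[ 0.52924727 -0.24630844  0.06      ]
[ 0.53008103 -0.24711509  0.06      ]
```

View pics/c4.png

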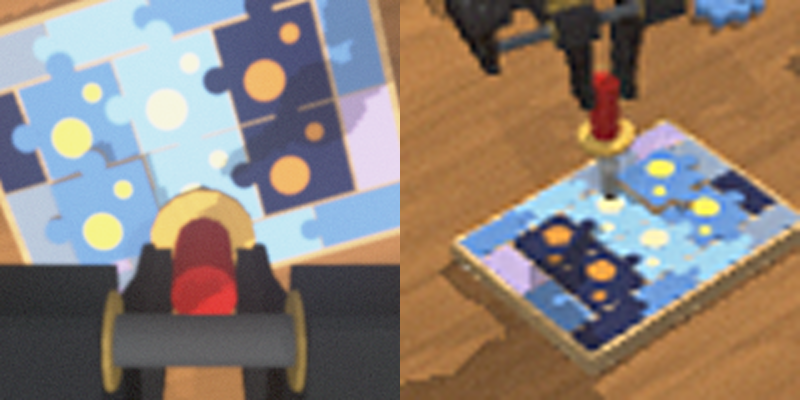

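The tip stands over the near middle piece as intended. Lowering gently.

Call:
servo_tool(
  steps=[0,0,-0.6,0,0,0,-1.15,0,0,0,-1.15,0,0,0,-1.15,0],
)

```text
time_s: 6.4
tcp_pos: [0.4898, 0.0406, 0.0839]
tcp_rot: [0.0, 0.991, -0.132, -0.0]
ft_force: [-0.4, -0.1, -1.2]
grip_width: 0.215
finger_force: 30.0
```

Call:
servo_tool(
  steps=[0,0,-0.15,0,0,0,-0.3,0,0,0,-0.3,0,0,0,-0.3,0],
)

```text
time_s: 6.8
tcp_pos: [0.49, 0.0411, 0.0812]
tcp_rot: [-0.0, 0.991, -0.132, 0.0]
ft_force: [0.1, -0.8, -1.4]
grip_width: 0.219
finger_force: 30.0
```

Call:
servo_tool(
  steps=[0,0,-0.1,0,0,0,-0.15,0,0,0,-0.15,0,0,0,-0.15,0],
)

```text
time_s: 7.2
tcp_pos: [0.4903, 0.0412, 0.08]
tcp_rot: [-0.0, 0.991, -0.132, 0.0]
ft_force: [-0.3, 0.0, 3.1]
grip_width: 0.215
finger_force: 30.0
```

Flush contact came at about TCP z 0.0814. Next, the suspected neighbour.

Call:
servo_tool(
  steps=[0,0,1.5,0,-0.1,2.5,1.5,0,-0.1,4.6,1.5,0,-0.1,4.6,1.0,0,-0.1,4.6,0.5,0,-0.1,4.6,0.5,0,-0.1,4.6,0.5,0],
)

```text
time_s: 7.9
tcp_pos: [0.4897, 0.0868, 0.085]
tcp_rot: [-0.0, 0.991, -0.132, 0.001]
ft_force: [0.0, 1.3, 3.9]
grip_width: 0.215
finger_force: 30.0
```

Found: 5 N already, about 5 mm above the neighbour. Pressing it down gradually.

Call:
servo_tool(
  steps=[0,0,-0.15,0,0,0,-0.3,0,0,0,-0.4,0,0,0,-0.45,0,0,0,-0.5,0,0,0,-0.55,0,0,0,-0.6,0,0,0,-0.6,0,0,0,-0.6,0,0,0,-0.6,0],
)

```text
time_s: 8.9
tcp_pos: [0.4913, 0.0871, 0.0811]
tcp_rot: [-0.001, 0.991, -0.132, 0.003]
ft_force: [-1.4, 0.1, 13.2]
grip_width: 0.213
finger_force: 30.0
```

Call:
servo_tool(
  steps=[0,0,-0.1,0,0,0,-0.2,0,0,0,-0.2,0,0,0,-0.2,0,0,0,-0.2,0,0,0,-0.2,0],
)

```text
time_s: 9.5
tcp_pos: [0.4913, 0.0871, 0.0791]
tcp_rot: [-0.001, 0.991, -0.132, 0.003]
ft_force: [-0.9, -0.2, 12.8]
grip_width: 0.22
finger_force: 30.0
```

Call:
servo_tool(
  steps=[0,0,-0.1,0,0,0,-0.2,0,0,0,-0.3,0,0,0,-0.3,0,0,0,-0.3,0,0,0,-0.3,0,0,0,-0.3,0,0,0,-0.3,0],
)

```text
time_s: 10.3
tcp_pos: [0.4915, 0.0871, 0.0763]
tcp_rot: [-0.001, 0.991, -0.131, 0.003]
ft_force: [0.3, 0.3, 13.8]
grip_width: 0.212
finger_force: 30.0
```

Call:
servo_tool(
  steps=[0,0,-0.1,0,0,0,-0.2,0,0,0,-0.2,0,0,0,-0.2,0,0,0,-0.2,0,0,0,-0.2,0],
)

```text
time_s: 10.9
tcp_pos: [0.4922, 0.0872, 0.0751]
tcp_rot: [-0.001, 0.991, -0.131, 0.004]
ft_force: [-0.5, -1.3, 18.4]
grip_width: 0.214
finger_force: 30.0
```

Call:
servo_tool(
  steps=[0,0,-0.1,0,0,0,-0.15,0,0,0,-0.15,0,0,0,-0.15,0,0,0,-0.15,0,0,0,-0.15,0,0,0,-0.15,0,0,0,-0.15,0],
)

```text
time_s: 11.7
tcp_pos: [0.4927, 0.0873, 0.0742]
tcp_rot: [-0.001, 0.991, -0.131, 0.004]
ft_force: [-1.2, -1.4, 19.9]
grip_width: 0.216
finger_force: 30.0
```

Force has climbed to 21 N and the piece no longer moves. I'll lift off and check it lightly.

Call:
servo_tool(
  steps=[0,0,0.7,0,0,0,1.45,0,0,0,1.45,0,0,0,1.45,0,0,0,1.45,0],
)

```text
time_s: 12.2
tcp_pos: [0.4879, 0.0865, 0.0835]
tcp_rot: [0.001, 0.991, -0.132, -0.001]
ft_force: [-0.5, 0.4, -2.2]
grip_width: 0.222
finger_force: 30.0
```

Call:
servo_tool(
  steps=[0,0,-0.2,0,0,0,-0.5,0,0,0,-0.5,0,0,0,-0.5,0],
)

```text
time_s: 12.6
tcp_pos: [0.4894, 0.0871, 0.0801]
tcp_rot: [0.0, 0.991, -0.132, 0.0]
ft_force: [-0.7, -1.0, 4.9]
grip_width: 0.215
finger_force: 30.0
```

Looks flush. I'll press once more a little harder to be sure it is on its stop.

Call:
servo_tool(
  steps=[0,0,-0.3,0,0,0,-0.6,0,0,0,-0.9,0,0,0,-1.1,0,0,0,-1.2,0,0,0,-1.2,0,0,0,-1.2,0,0,0,-1.2,0,0,0,-1.2,0,0,0,-1.2,0],
)

```text
time_s: 13.6
tcp_pos: [0.494, 0.0883, 0.0727]
tcp_rot: [-0.002, 0.991, -0.13, 0.006]
ft_force: [-0.6, -1.9, 23.1]
grip_width: 0.215
finger_force: 30.3
```

Call:
servo_tool(
  steps=[0,0,0,0,0,0,0,0,0,0,0,0,0,0,0,0,0,0,0,0],
)

```text
time_s: 14.1
tcp_pos: [0.494, 0.0883, 0.0727]
tcp_rot: [-0.002, 0.991, -0.13, 0.006]
ft_force: [-0.9, -2.2, 23.7]
grip_width: 0.217
finger_force: 30.3
```

Steady at 25 N, so it is on its stop. Going back to the stand.

Call:
servo_tool(
  steps=[0,0,1,0,0,0,3,0,0,0,6,0,0.5,-4,9.6,0,1,-9,9.6,0,1.5,-14,9.6,0,2,-19,9.6,0,2.5,-24,9.6,0,3,-29,9.6,0,3.8,-33.6,9.6,0],
)

```text
time_s: 15.1
tcp_pos: [0.5259, -0.2496, 0.1626]
tcp_rot: [-0.001, 0.991, -0.132, -0.001]
ft_force: [1.6, 0.9, -0.3]
grip_width: 0.218
finger_force: 30.0
```

Call:
servo_tool(
  steps=[0,0,0,0,0,0,0,0,0,0,0,0],
)

```text
time_s: 15.4
tcp_pos: [0.5261, -0.2471, 0.1627]
tcp_rot: [-0.0, 0.991, -0.132, -0.001]
ft_force: [-0.1, 0.2, -1.1]
grip_width: 0.213
finger_force: 30.0
```

Run:
```python
from h import *
s=snap('wrist','w5');c=snap('scene','s5')
o=telemetry.get_obs();print(o['tcp_pos'],o['ft_force'],o['time_s'])
f=lambda i:cv2.resize(i,(400,400),interpolation=cv2.INTER_CUBIC)
S=load('s2')['image']
cv2.imwrite('pics/c5.png',np.hstack([f(S[160:240,135:215]),f(c['image'][160:240,135:215])]))
print(np.abs(s['image'].astype(int)-load('w3')['image'])[170:310,200:320].mean(), np.abs(c['image'].astype(int)-S)[160:240,140:200].mean())
```

```text
[ 0.52660497 -0.24662892  0.16343913] [-0.34060345  0.01235717 -1.15280698] 15.5
3.5771626984126983 4.551319444444444
```

View pics/c5.png

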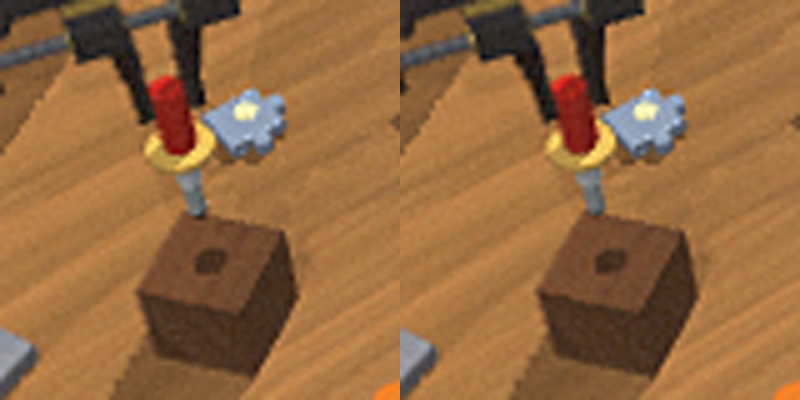

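The presser hangs as it did right after lift-off. Lowering it into the hole in stages.

Call:
servo_tool(
  steps=[0,0,-1,0,0,0,-2,0,0,0,-3,0,0,0,-4,0,0,0,-5,0,0,0,-5,0,0,0,-5,0],
)

```text
time_s: 16.2
tcp_pos: [0.5267, -0.2481, 0.1133]
tcp_rot: [0.0, 0.991, -0.132, -0.0]
ft_force: [0.1, 0.0, -1.1]
grip_width: 0.216
finger_force: 30.0
```

Call:
servo_tool(
  steps=[0,0,-1,0,0,0,-2,0,0,0,-3,0,0,0,-3.5,0,0,0,-3.9,0,0,0,-3.9,0,0,0,-3.9,0],
)

```text
time_s: 16.9
tcp_pos: [0.527, -0.248, 0.0747]
tcp_rot: [0.0, 0.991, -0.132, 0.0]
ft_force: [-0.3, 0.7, -1.7]
grip_width: 0.213
finger_force: 30.0
```

Call:
servo_tool(
  steps=[0,0,-0.05,0,0,0,-0.1,0,0,0,-0.1,0,0,0,-0.1,0],
)

```text
time_s: 17.3
tcp_pos: [0.5268, -0.248, 0.0737]
tcp_rot: [-0.0, 0.991, -0.132, 0.0]
ft_force: [-0.2, 0.6, -1.4]
grip_width: 0.219
finger_force: 30.0
```

Call:
servo_tool(
  steps=[0,0,0,0,0,0,0,0,0,0,0,0,0,0,0,0,0,0,0,0,0,0,0,0],
  hand=0.4,
)

```text
time_s: 17.9
tcp_pos: [0.5267, -0.248, 0.0736]
tcp_rot: [0.0, 0.991, -0.132, 0.0]
ft_force: [0.2, -0.0, -0.8]
grip_width: 0.587
finger_force: 0.0
```

Call:
servo_tool(
  steps=[0,0,1,0,0,0,3,0,0,0,6,0,0,0,10,0,-4,0,12,0,-7.4,0,12,0,-7.4,0,12,0,-7.4,0,12,0,-7.4,0,12,0],
)

```text
time_s: 18.8
tcp_pos: [0.4535, -0.2481, 0.1939]
tcp_rot: [0.0, 0.991, -0.132, 0.0]
ft_force: [0.2, 0.6, 0.0]
grip_width: 0.603
finger_force: 0.0
```

Run:
```python
from h import *
s=snap('wrist','w6');c=snap('scene','s6')
o=telemetry.get_obs();print(o['tcp_pos'],o['ft_force'],o['grip_width'],o['time_s'])
a=cv2.resize(s['image'][:300],(400,234)); b=cv2.resize(c['image'][130:260,130:352],(400,234),interpolation=cv2.INTER_CUBIC)
cv2.imwrite('pics/c6.png',np.hstack([a,b]))
```

```text
[ 0.45344959 -0.24797779  0.19329743] [-0.670169   -0.23428592  0.60931763] 0.5962954492125762 18.9
```

View pics/c6.png

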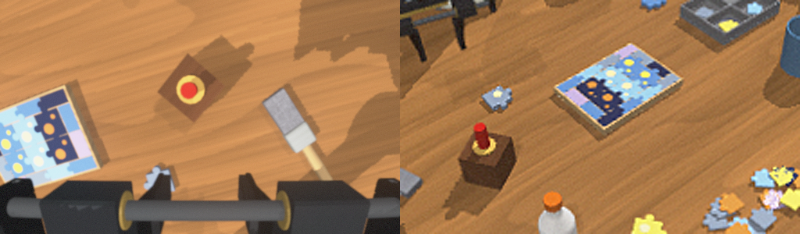

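The presser stands upright in its stand (flange on the block at wrist crop (190,90)). The shadow edge at the yellow piece is gone, and nothing else has moved.

```bash
python3 -c "
from bench import finish_job; print(finish_job())"
```

```text
the job is handed in; nothing more can be done
None
```

I found the high piece (near-side yellow, about 5 mm proud) and pressed it onto its stop, holding steady at about 25 N. The presser is back upright in its stand and released, and the job was handed in at 18.9 s.

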